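Set up the friction tester: build the sample stack, then load it

ROBOT

A 6-joint arm with a two-finger parallel gripper is mounted at the origin on the work surface. World frame = base frame: x ahead of the robot, y to its left, z up, the work surface at z = 0. Lengths are in m, angles in rad, forces in N, time in s.
With the tool pointing down it reaches from about 0.3 to 0.875 m from the base axis. Payload 4.2 kg.
Tool frame: the origin (TCP) lies at the very end of the fingers, on their centre line; the grasp point (between the pads) lies 19 mm behind it (manip.tcp_to_grasp is the distance from the TCP to the grasp point, in m); z points along the fingers, y is the line along which they close (so a half turn about z gives the same grasp; the last joint's range is limited). The gripper opens to 85 mm and grips with 20 to 120 N. Pads are 22 mm wide; open, the fingers measure 114 mm over their backs; the gripper's body (76 mm by 85 mm) begins 54 mm behind the grasp point. The pads swing forward as they close: fully open they stand 13 mm farther back than shut.
Start: joints at [-1.174, 0.32, 1.565, -0, 1.257, -0.02], TCP at [0.233, -0.526, 0.231] pointing down, gripper open.
Joint ranges: [-3.11, 3.11], [-0.84, 2.01], [0.21, 2.61], [-1.34, 4.49], [0.05, 2.63], [-2.56, 2.56]. Speed limits (rad/s): [2.57, 2.57, 3.14, 3.14, 3.14, 3.14].

INTERFACE

Orientations are given as a unit quaternion [x, y, z, w].
In Python, from plant import manip gives the robot as it stands.
- The arm moves only by the tool drive_effector, called after ">>>" in YAML: its name, and indented under it one key for each argument. Schema: {"type":"object","properties":{"rows":{"type":"object","properties":{"jaw":{"type":"array","items":{"type":"number"},"minItems":1,"maxItems":12},"x":{"type":"array","items":{"type":"number"},"minItems":1,"maxItems":12},"y":{"type":"array","items":{"type":"number"},"minItems":1,"maxItems":12},"z":{"type":"array","items":{"type":"number"},"minItems":1,"maxItems":12},"wx":{"type":"array","items":{"type":"number"},"minItems":1,"maxItems":12},"wy":{"type":"array","items":{"type":"number"},"minItems":1,"maxItems":12},"wz":{"type":"array","items":{"type":"number"},"minItems":1,"maxItems":12}},"additionalProperties":false,"required":["jaw","x","y","z","wx","wy","wz"]},"only":{"type":"string"},"quiet":{"type":"boolean"},"lines":{"type":"string"}},"required":["rows"],"additionalProperties":false}. rows is an object with one list for each field, all of the same length, 1 to 12, a row being the entries at one place: jaw (the opening from 0.0 (shut) to 1.0 (fully open)), x, y, z (the shift in a scale on which 1.0 is 0.3 m), wx, wy, wz (a rotation vector in shares of 2 pi rad (1.0 is 2 pi rad)); each row shifts and turns the commanded pose from where the row before left it, along the tool's axes as they then stand; what a row does not reach is not made up. A row lasts 1/12 s, in which the tool goes at most 0.0417 m and 0.125 rad, less where a joint would pass 70% of its speed; a pose out of reach is approached as far as the arm can. The fingers move at their own pace and stop on an object; the grip force is fixed at half the most. Time passes only in rows, so rows that do not move let the fingers close. The tool returns the time, the measured TCP pose, the force, the opening and the grip force at its end. only (a regular expression) keeps the lines of the reply that match it, lines (a string "A,B") keeps lines A to B, and quiet returns only ok. Shift and turn numbers lie between -1 and 1, and a call with a number outside is refused. Input that does not fit is refused with a message, and nothing moves.
- manip.state(): the state, without advancing time (a new reading comes with each control period).
- manip.grab_frame(name): name is "scene" or "side" or "wrist"; returns a dict with "img" (384x512x3 uint8, blue, green, red), "mtx" (3x3 intrinsics, pixels), "k1" (the pictures are not rectified: a ray, as slopes to the right and down, at radius r is drawn at 1 + k1 r^2 times it, then the intrinsics apply), "rvec" (rotation vector, rad) and "tvec" (3), from world to camera coordinates, as OpenCV has them. Camera axes: x right, y down, z forward; pixel columns grow to the right and rows downward; lengths in m; the calibration is good to about 2 mm. A picture is of the moment at which its call begins. There is no depth.
- manip.finish_job(): hands the job in; it is judged then, once.
The state is a dict: "t": time; "joint_pos": joint angles; "qvel": joint speeds; "tau": joint torques, N m; "position": TCP position; "orientation": TCP orientation; "force": force on the tool from outside, world axes, zero at the start; "ft_torque": the same for the moment, N m; "width": opening from 0.0 (shut) to 1.0 (fully open); "gripper_force": force on a finger pad.
Only numpy, scipy, OpenCV 4.12 (cv2) and the standard library are available. Lean on these libraries where they do the work, as an engineer would, in place of code of your own. Each camera call takes 0.05 s, during which the arm holds its last target. There are 200 camera calls.

TASK

Set up the friction tester. On the turntable with the red pin, build the sample stack over the pin: first the black seat ring, then the steel sample disc, then the blue collar. After that put the brass weight in the middle of the green load pan and the small steel weight centred on top of it; set everything down flat without dropping it, and leave the copper disc where it lies.

Things in the scene. Friction and masses are not known exactly. Their poses are not given: they have to be found in the camera images.
- spindle: Fixed sample spindle: dark steel base 110 x 110 x 14 mm carrying an aluminium turntable 90 mm across whose flat top is 26 mm above the origin. A red centring pin, 10 mm across, rises from its middle; it tapers above 54 mm and its tip is 64 mm above the origin. Origin: underside centre, on the table, on the pin's axis; z up. Its yaw does not matter.
- pan: Fixed round green load pan, 100 mm across, on a grey foot, with a 16 mm high steel block sticking out on its +x side to 100 mm from the centre. The pan's flat floor is 20 mm above the origin, 92 mm across inside a 4 mm wide lip whose top is 23 mm above the origin. Origin: underside centre, on the table; z up.
- seat: Seat ring, hard black rubber (rigid), about 80 g: ring 66 mm across, centre hole 22 mm, 14 mm thick, lying flat on the table. Origin: centre of its underside, z up.
- disc: Sample disc to be used, bright steel, about 170 g: ring 56 mm across, centre hole 20 mm, 10 mm thick, lying flat on the table. Origin: centre of its underside, z up.
- copper: Copper sample disc, not used, to be left alone, about 190 g: ring 56 mm across, centre hole 20 mm, 10 mm thick, lying flat on the table. Origin: centre of its underside, z up.
- collar: Clamp collar, blue, about 50 g: ring 40 mm across, centre hole 18 mm, 18 mm thick, lying flat on the table. Origin: centre of its underside, z up.
- big: Brass dead weight: solid plain cylinder 58 mm across, 30 mm high, about 660 g, standing on the table. Origin: centre of its underside, z up.
- small: Small steel dead weight: solid plain cylinder without a hole, 40 mm across, 24 mm high, about 230 g, standing on the table. Origin: centre of its underside, z up.

How it is judged:
By the outcome, as a careful person would: the job done as asked, in the order asked, and still so for the second after the job is handed in, with the robot touching nothing.
It also fails if it takes over 131 s, if anything falls off the work surface, if the arm or the gripper's body presses on something with over 40 N, if the wrist force passes 120 N, or if a joint passes its speed limit or range.

## Working session

There is one attempt and no reset: what is moved stays moved. The work goes in short steps, Python scripts to look and compute and a tool call to move; the robot and the scene stay as the last step left them, time stands still between calls to the robot, and variables do not carry over. Pictures are saved under pics/ and viewed, at most 18 in all, crops included, and the job is handed in when it is done.

```bash
ls; mkdir -p pics; python3 - <<'E'
from plant import manip
import cv2
for n in ("scene","side","wrist"):
    f=manip.grab_frame(n); cv2.imwrite(f"pics/{n}0.png",f["img"]); print(n,f["mtx"].tolist(),f["k1"],f["rvec"],f["tvec"])
s=manip.state(); print(s)
E
```

```text
pics
plant.py
scene [[390.4908595987037, 0.0, 262.6270543869746], [0.0, 390.4908595987037, 188.95888042793476], [0.0, 0.0, 1.0]] -0.12376748985355004 [ 2.26800356  1.28218102 -0.38858163] [-0.29500039 -0.37257389  1.22998493]
side [[439.012921300326, 0.0, 257.1002408482338], [0.0, 439.012921300326, 189.68890729871882], [0.0, 0.0, 1.0]] -0.09405642253047537 [ 0.61702483 -2.43624447  1.42815793] [0.4789084  0.16796886 0.8210633 ]
wrist [[314.62310737529737, 0.0, 253.16122872726928], [0.0, 314.62310737529737, 193.0431964721586], [0.0, 0.0, 1.0]] -0.08270919626660787 [-2.41081635  1.56763725  0.24460118] [-0.57465666 -0.04051975  0.38179577]
{'t': 0.15, 'joint_pos': array([-1.17402562e+00,  3.20162788e-01,  1.56538198e+00,  8.44544786e-06,
        1.25738222e+00, -2.00005541e-02]), 'qvel': array([ 0.00015332, -0.00260031, -0.00553894, -0.00089417, -0.00062487,
       -0.00251929]), 'tau': array([-1.66857853e-04, -4.15841854e+01, -2.34345978e+01, -2.25075894e-06,
        5.96252750e-03, -4.49689779e-06]), 'position': array([ 0.23263549, -0.52546148,  0.23067173]), 'orientation': array([ 9.78366224e-01,  2.06879403e-01, -1.20996942e-04, -6.56114593e-04]), 'force': array([0.06016929, 0.70257558, 0.78408654]), 'ft_torque': array([ 0.01643323,  0.00054824, -0.0033022 ]), 'gripper_force': 0.0, 'width': 0.9978950961024622}
```

View pics/scene0.png

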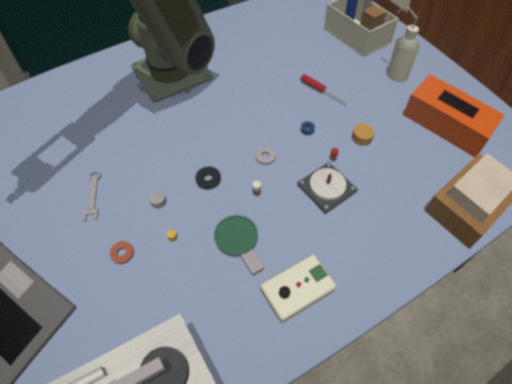

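View pics/side0.png

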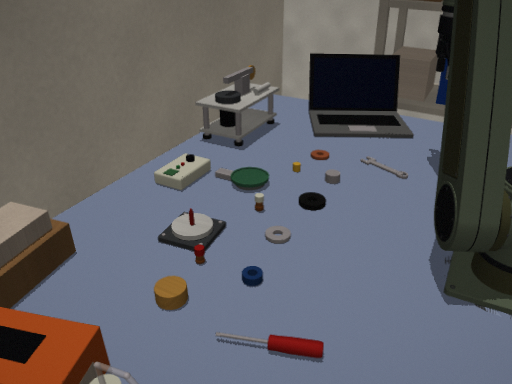

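View pics/wrist0.png

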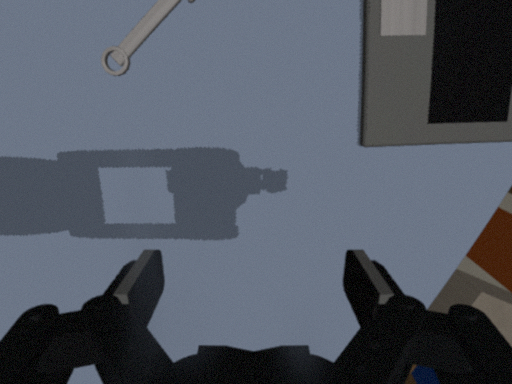

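The scene view shows seat (208,177), steel disc (266,156), collar (308,128), brass (363,133), small (157,199), copper (121,252), pan (236,235) and pin (329,179). In the side view they are seat (312,201), disc (278,234), collar (252,275), brass (171,292), small (333,176), pan (250,178) and pin (191,216). The wrist view shows only the wrench and laptop.

```bash
cat > h.py <<'E'
from plant import manip
import cv2, numpy as np
from scipy.spatial.transform import Rotation as R
def ray(f,px):
    M=R.from_rotvec(np.ravel(f["rvec"])).as_matrix(); t=np.ravel(f["tvec"])
    u=cv2.undistortPoints(np.float64(px).reshape(-1,1,2),f["mtx"],np.array([f["k1"],0,0,0.]))[:,0]
    d=np.c_[u,np.ones(len(u))]@M
    return -M.T@t, d
def onplane(f,px,z):
    c,d=ray(f,px); return c+d*((z-c[2])/d[:,2])[:,None]
def tri(f1,p1,f2,p2):
    A=0;b=0
    for f,p in((f1,p1),(f2,p2)):
        c,d=ray(f,p); d=d[0]/np.linalg.norm(d[0]); P=np.eye(3)-np.outer(d,d); A=A+P; b=b+P@c
    return np.linalg.solve(A,b)
def mask(img,dark=45,t=.22):
    im=cv2.GaussianBlur(img,(3,3),0).astype(float)+1
    r=np.log(im[...,0]/im[...,2]); g=np.log(im[...,0]/im[...,1])
    # table reference: local median
    return ((abs(r-np.median(r))>t)|(abs(g-np.median(g))>t)|(im.max(2)<dark)).astype(np.uint8)
def blob(img,seed,h=30,**k):
    x,y=seed; x0,y0=max(x-h,0),max(y-h,0); roi=img[y0:y+h,x0:x+h]; m=mask(roi,**k)
    cs,_=cv2.findContours(m,cv2.RETR_EXTERNAL,cv2.CHAIN_APPROX_NONE)
    c=min((c for c in cs if cv2.contourArea(c)>15),key=lambda c:-cv2.pointPolygonTest(c,(float(x-x0),float(y-y0)),True))
    c=cv2.convexHull(c)+np.array([x0,y0]); M=cv2.moments(c)
    return np.array([M["m10"]/M["m00"],M["m01"]/M["m00"]]),c
E
cat > m1.py <<'E'
from h import *
S=manip.grab_frame("scene"); D=manip.grab_frame("side")
T=dict(seat=((208,177),(312,201),.014),disc=((266,156),(278,234),.010),collar=((308,128),(252,275),.018),brass=((363,133),(171,292),.030),small=((157,199),(333,176),.024),copper=((121,252),(320,154),.01))
a=S["img"].copy(); b=D["img"].copy()
for n,(p,q,h) in T.items():
    P,c=blob(S["img"],p,22); Q,e=blob(D["img"],q,26)
    cv2.drawContours(a,[c],-1,(0,255,255),1); cv2.drawContours(b,[e],-1,(0,255,255),1)
    print(n,tri(S,P,D,Q).round(4),onplane(S,P,h/2)[0].round(4),onplane(D,Q,h/2)[0].round(4), 'sz',np.ptp(onplane(S,c,h/2),axis=0)[:2].round(3),np.ptp(onplane(D,e,h/2),axis=0)[:2].round(3))
cv2.imwrite("pics/ov.png",np.vstack([cv2.resize(a[90:280,90:410],(800,475))[:300],cv2.resize(b[130:320,130:390],(800,585))[:300]]) if 0 else np.hstack([cv2.resize(a[110:270,100:390],None,fx=1.38,fy=1.38),cv2.resize(b[140:310,130:350],None,fx=1.8,fy=1.8)[:220]]))
E
python3 m1.py
```

```text
Traceback (most recent call last):
  File "m1.py", line 6, in <module>
    P,c=blob(S["img"],p,22); Q,e=blob(D["img"],q,26)
        ~~~~^^^^^^^^^^^^^^^
  File "h.py", line 24, in blob
    c=min((c for c in cs if cv2.contourArea(c)>15),key=lambda c:-cv2.pointPolygonTest(c,(float(x-x0),float(y-y0)),True))
ValueError: min() iterable argument is empty
```

```bash
python3 - <<'E'
import cv2
a=cv2.imread("pics/scene0.png");b=cv2.imread("pics/side0.png")
print(a[177,190:228].tolist());print(a[156,252:280:2].tolist());print(a[199,146:168:2].tolist())
print(b[201,295:330:2].tolist());print(b[176,322:346:2].tolist())
E
```

```text
[[182, 159, 149], [178, 157, 146], [180, 158, 146], [174, 154, 145], [154, 137, 125], [119, 104, 98], [77, 70, 63], [58, 53, 48], [56, 52, 53], [54, 50, 46], [50, 48, 48], [53, 50, 44], [51, 47, 44], [71, 66, 61], [102, 89, 84], [135, 119, 112], [159, 140, 130], [171, 152, 141], [173, 151, 141], [171, 150, 139], [159, 141, 130], [134, 119, 110], [96, 85, 78], [64, 61, 56], [58, 50, 49], [53, 51, 46], [54, 49, 45], [53, 49, 46], [52, 49, 44], [62, 56, 53], [101, 91, 84], [150, 132, 124], [172, 152, 141], [181, 159, 148], [180, 157, 148], [178, 156, 146], [178, 157, 148], [178, 157, 144]]
[[180, 158, 148], [171, 152, 146], [151, 152, 157], [158, 159, 165], [158, 160, 165], [163, 155, 153], [177, 161, 153], [173, 157, 148], [164, 154, 152], [157, 158, 164], [158, 160, 165], [154, 154, 160], [169, 153, 147], [180, 160, 149]]
[[179, 157, 146], [164, 149, 143], [156, 156, 160], [155, 156, 160], [156, 156, 162], [156, 159, 165], [158, 157, 164], [153, 155, 160], [151, 151, 155], [108, 107, 110], [134, 120, 115]]
[[143, 120, 111], [143, 120, 112], [7, 8, 8], [14, 16, 17], [15, 15, 15], [14, 14, 13], [15, 15, 15], [16, 16, 16], [16, 15, 16], [13, 14, 14], [15, 15, 16], [13, 14, 15], [11, 13, 13], [16, 15, 14], [16, 17, 18], [48, 42, 40], [141, 119, 110], [142, 120, 110]]
[[143, 122, 112], [130, 112, 104], [56, 58, 59], [63, 64, 67], [74, 74, 79], [79, 80, 84], [82, 83, 87], [77, 76, 81], [64, 64, 68], [124, 106, 98], [142, 119, 110], [144, 122, 112]]
```

```bash
sed -i 's/dark=45,t=.22/dark=85,t=.11/' h.py; python3 m1.py
```

```text
seat [ 0.4374 -0.0817  0.0053] [ 0.4379 -0.0823  0.007 ] [ 0.4367 -0.0781  0.007 ] sz [0.064 0.061] [0.071 0.085]
disc [0.4494 0.0825 0.0045] [0.4489 0.0819 0.005 ] [0.4497 0.084  0.005 ] sz [0.057 0.055] [0.059 0.066]
collar [0.4292 0.2324 0.0096] [0.4283 0.2325 0.009 ] [0.43   0.2323 0.009 ] sz [0.046 0.046] [0.048 0.056]
brass [0.5298 0.3477 0.0156] [0.5295 0.3482 0.015 ] [0.5302 0.3472 0.015 ] sz [0.077 0.082] [0.083 0.084]
small [ 0.4347 -0.2182  0.0123] [ 0.4327 -0.219   0.012 ] [ 0.4356 -0.2163  0.012 ] sz [0.05  0.039] [0.05  0.079]
copper [ 0.5203 -0.3472  0.0044] [ 0.5192 -0.3479  0.005 ] [ 0.5204 -0.344   0.005 ] sz [0.062 0.058] [0.063 0.082]Traceback (most recent call last):
  File "m1.py", line 9, in <module>
    cv2.imwrite("pics/ov.png",np.vstack([cv2.resize(a[90:280,90:410],(800,475))[:300],cv2.resize(b[130:320,130:390],(800,585))[:300]]) if 0 else np.hstack([cv2.resize(a[110:270,100:390],None,fx=1.38,fy=1.38),cv2.resize(b[140:310,130:350],None,fx=1.8,fy=1.8)[:220]]))
                                                                                                                                                 ~~~~~~~~~^^^^^^^^^^^^^^^^^^^^^^^^^^^^^^^^^^^^^^^^^^^^^^^^^^^^^^^^^^^^^^^^^^^^^^^^^^^^^^^^^^^^^^^^^^^^^^^^^^^^^^^^^^^^^^^
    return _nx.concatenate(arrs, 1, dtype=dtype, casting=casting)
           ~~~~~~~~~~~~~~~^^^^^^^^^^^^^^^^^^^^^^^^^^^^^^^^^^^^^^^
ValueError: all the input array dimensions except for the concatenation axis must match exactly, but along dimension 0, the array at index 0 has size 221 and the array at index 1 has size 220
```

```bash
cat > m2.py <<'E'
from h import *
S=manip.grab_frame("scene"); D=manip.grab_frame("side")
def best(f,m,seed):
    cs,_=cv2.findContours(m.astype(np.uint8),cv2.RETR_EXTERNAL,cv2.CHAIN_APPROX_NONE)
    c=min((c for c in cs if len(c)>=5),key=lambda c:np.linalg.norm(c.mean((0,1))-seed)); return cv2.convexHull(c)
cen=lambda c:(lambda M:np.array([M["m10"]/M["m00"],M["m01"]/M["m00"]]))(cv2.moments(c))
a=S["img"].copy();b=D["img"].copy()
for n,seeds in dict(pan=((236,235),(250,178)),pin=((329,179),(191,216)),table=((328,185),(192,227)),white=((257,187),(259,201)),red=((335,153),(199,253))).items():
    o=[]
    for f,s,im in((S,seeds[0],a),(D,seeds[1],b)):
        i=cv2.GaussianBlur(f["img"],(3,3),0).astype(int); B,G,Rr=i[...,0],i[...,1],i[...,2]
        if n=="pan": m=(G>Rr*1.35)&(G>B*1.02)
        elif n in("pin","red"): m=(Rr>1.35*B)&(Rr>1.35*G)
        else:
            m=(i.min(2)>(165 if f is S else 125))&(B<Rr*1.08)
            m=cv2.morphologyEx(m.astype(np.uint8),cv2.MORPH_CLOSE,np.ones((9,9)))
        c=best(f,m,s); cv2.drawContours(im,[c],-1,(0,255,255),1); o.append(c)
    P,Q=cen(o[0]),cen(o[1]); z={"pan":.021,"table":.026,"pin":.045}.get(n,.02)
    print(n,P.round(1),Q.round(1),tri(S,P,D,Q).round(4),onplane(S,P,z)[0].round(4),onplane(D,Q,z)[0].round(4),'sz',np.ptp(onplane(S,o[0],z),axis=0)[:2].round(3),np.ptp(onplane(D,o[1],z),axis=0)[:2].round(3))
    if n in("pin","red","white"):
        t=[c[c[:,0,1].argmin(),0] for c in o]; print("  top",t,tri(S,t[0],D,t[1]).round(4))
cv2.imwrite("pics/ov.png",np.hstack([cv2.resize(a[120:270,190:390],(400,300),interpolation=0),cv2.resize(b[150:300,150:350],(400,300),interpolation=0)]))
E
python3 m2.py
```

```text
pan [235.5 234.8] [249.4 176.8] [ 0.6218 -0.1012  0.0168] [ 0.6231 -0.1024  0.021 ] [ 0.6183 -0.0934  0.021 ] sz [0.096 0.096] [0.103 0.109]
pin [328.9 178.4] [190.9 216.9] [0.6168 0.1623 0.0423] [0.6179 0.1607 0.045 ] [0.6143 0.1658 0.045 ] sz [0.014 0.017] [0.04  0.049]
  top [array([330, 175], dtype=int32), array([191, 209], dtype=int32)] [0.618  0.16   0.0604]
table [327.7 183. ] [191.5 224. ] [0.6173 0.1617 0.0236] [0.6181 0.1602 0.026 ] [0.6153 0.1647 0.026 ] sz [0.084 0.085] [0.086 0.087]
white [256.2 183.1] [259.  194.5] [0.5364 0.0045 0.0398] [0.5238 0.0107 0.02  ] [ 0.5533 -0.0252  0.02  ] sz [0.019 0.022] [0.02 0.02]
  top [array([258, 180], dtype=int32), array([262, 193], dtype=int32)] [0.5307 0.0088 0.0461]
red [334.  152.6] [199.  252.7] [0.5465 0.2347 0.0215] [0.5452 0.2353 0.02  ] [0.5481 0.2336 0.02  ] sz [0.028 0.03 ] [0.045 0.053]
  top [array([335, 148], dtype=int32), array([202, 244], dtype=int32)] [0.5441 0.232  0.041 ]
```

View pics/ov.png

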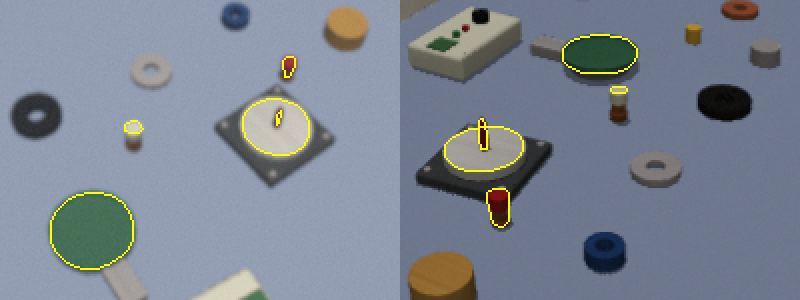

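Overlay: pan rim, turntable and pin are outlined correctly. The spindle is at about (0.618,0.161), the pan at about (0.622,-0.101). The bottles at (0.53,0.005) and (0.545,0.233) are about 45 mm tall, so I have to clear them.

Careful with the scale: shifts go in shares of 0.3 m and turns go in shares of 2 pi rad. That gives: -0.036 m is -0.12, 0.016 m is 0.0533, 0.104 rad is 0.0166.

>>> drive_effector:
  rows: {"jaw": [1, 1, 1, 1, 1, 1, 1, 1, 1, 1, 1, 1], "x": [0, 0, 0, 0, 0.0533, 0.0533, 0.0533, 0.0533, 0.0533, 0.0533, 0.0533, 0.0533], "y": [0, 0, 0, 0, -0.12, -0.12, -0.12, -0.12, -0.12, -0.12, -0.12, -0.12], "z": [0, 0, 0, 0, 0, 0, 0, 0, 0, 0, 0, 0], "wx": [0, 0, 0, 0, 0, 0, 0, 0, 0, 0, 0, 0], "wy": [0, 0, 0, 0, 0, 0, 0, 0, 0, 0, 0, 0], "wz": [0.0166, 0.0166, 0.0166, 0.0167, 0, 0, 0, 0, 0, 0, 0, 0]}

```text
t: 1.45
position: [0.3612, -0.2361, 0.2316]
orientation: [1.0, -0.0, 0.0, 0.0]
force: [0.5, 0.2, -0.8]
width: 0.997
gripper_force: 0.0
```

>>> drive_effector:
  rows: {"jaw": [1, 1, 1, 1, 1, 1], "x": [0.0533, 0.0533, 0.0533, 0.0533, 0, 0], "y": [-0.12, -0.12, -0.12, -0.12, 0, 0], "z": [0, 0, 0, 0, 0, 0], "wx": [0, 0, 0, 0, 0, 0], "wy": [0, 0, 0, 0, 0, 0], "wz": [0, 0, 0, 0, 0, 0]}

```text
t: 1.95
position: [0.4254, -0.0922, 0.2314]
orientation: [1.0, 0.002, 0.0, 0.0]
force: [-0.6, 0.1, -0.7]
width: 0.998
gripper_force: 0.0
```

```bash
python3 - <<'E'
from h import *
f=manip.grab_frame("wrist"); c,d=ray(f,[[256,192]]); print(c,d/np.linalg.norm(d)); s=manip.state(); print(s["position"],R.from_quat(s["orientation"]).as_matrix().round(3),s["joint_pos"])
cv2.imwrite("pics/w1.png",f["img"])
E
```

```text
[ 0.50251513 -0.09238916  0.37589644] [[-0.29854691 -0.0106126  -0.95433596]]
[ 0.42491771 -0.09340513  0.23134468] [[ 1.     0.002 -0.   ]
 [ 0.002 -1.    -0.001]
 [-0.     0.001 -1.   ]] [-2.42325602e-01  9.77180353e-02  1.85719962e+00 -7.19821123e-04
  1.18664398e+00  1.32657582e+00]
```

View pics/w1.png

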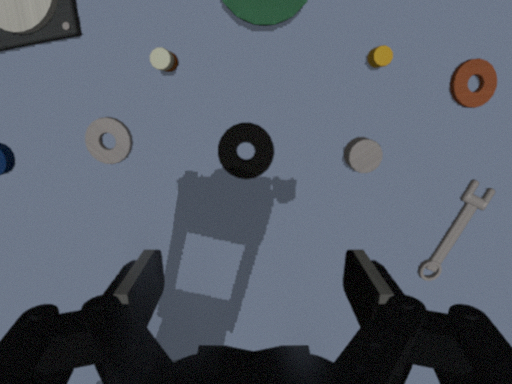

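The wrist view shows seat (246,150), disc (108,140), small (364,155), copper (474,83), white bottle (162,59) and the near edge of the pan.

```bash
cat > w.py <<'E'
from h import *
import sys
# args: x y thickness ; ...   measures with the wrist camera
f=manip.grab_frame("wrist"); img=f["img"]
for a in sys.argv[1:]:
    x,y,h,H=a.split(","); x,y,H=int(x),int(y),int(H); h=float(h)
    P,c=blob(img,(x,y),H,dark=45); q=onplane(f,P,h/2)[0]
    print(P.round(1),q.round(4),'sz',np.ptp(onplane(f,c,h/2),axis=0)[:2].round(3))
print(manip.state()["position"].round(4))
E
python3 w.py 246,150,.014,40 108,140,.01,35 364,155,.024,32 474,83,.01,32
```

```text
[244.2 150.1] [ 0.4384 -0.0835  0.007 ] sz [0.064 0.063]
[106.7 140. ] [0.4507 0.0814 0.005 ] sz [0.055 0.058]
[362.  153.9] [ 0.4356 -0.2225  0.012 ] sz [0.042 0.046]
[472.3  81.5] [ 0.5223 -0.3505  0.005 ] sz [0.057 0.062]
[ 0.4246 -0.0942  0.2313]
```

Converted, 0.04 m is 0.1333, 0.0135 m is 0.045.

>>> drive_effector:
  rows: {"jaw": [1, 1, 1, 1, 1, 1, 1, 1, 1, 0, 0, 0], "x": [0.045, 0, 0, 0, 0, 0, 0, 0, 0, 0, 0, 0], "y": [-0.0367, 0, 0, 0, 0, 0, 0, 0, 0, 0, 0, 0], "z": [0.1, 0.1333, 0.1333, 0.1333, 0.1167, 0.0833, 0.05, 0.03, 0, 0, 0, 0], "wx": [0, 0, 0, 0, 0, 0, 0, 0, 0, 0, 0, 0], "wy": [0, 0, 0, 0, 0, 0, 0, 0, 0, 0, 0, 0], "wz": [0, 0, 0, 0, 0, 0, 0, 0, 0, 0, 0, 0]}

```text
t: 3.05
position: [0.4395, -0.0835, -0.0011]
orientation: [1.0, -0.0, 0.002, 0.0]
force: [-0.8, -1.6, 3.7]
width: 0.732
gripper_force: 65.9
```

>>> drive_effector:
  rows: {"jaw": [0, 0], "x": [0, 0], "y": [0, 0], "z": [0, 0], "wx": [0, 0], "wy": [0, 0], "wz": [0, 0]}

```text
t: 3.22
position: [0.4395, -0.0835, -0.0011]
orientation: [1.0, 0.0, 0.002, 0.001]
force: [-2.0, -2.7, 7.2]
width: 0.733
gripper_force: 66.3
```

Converted, -0.04 m is -0.1333, -0.035 m is -0.1167.

>>> drive_effector:
  rows: {"jaw": [0, 0, 0, 0, 0, 0, 0, 0, 0, 0, 0, 0], "x": [0, 0, 0, 0.0433, 0.0433, 0.0433, 0.0433, 0.0433, 0.0433, 0.04, 0, 0], "y": [0, 0, 0, -0.1167, -0.1167, -0.1167, -0.1167, -0.1167, -0.1167, -0.115, 0, 0], "z": [-0.0667, -0.1333, -0.1333, -0.0667, 0, 0, 0, 0, 0, 0, 0, 0], "wx": [0, 0, 0, 0, 0, 0, 0, 0, 0, 0, 0, 0], "wy": [0, 0, 0, 0, 0, 0, 0, 0, 0, 0, 0, 0], "wz": [0, 0, 0, 0, 0, 0, 0, 0, 0, 0, 0, 0]}

```text
t: 4.22
position: [0.5285, 0.1627, 0.1174]
orientation: [1.0, 0.002, 0.001, -0.0]
force: [1.1, 0.0, -1.2]
width: 0.733
gripper_force: 66.3
```

```bash
python3 - <<'E'
from h import *
f=manip.grab_frame("wrist");cv2.imwrite("pics/w2.png",f["img"]);print(manip.state()["position"])
E
```

```text
[0.52780611 0.16135014 0.11721134]
```

View pics/w2.png

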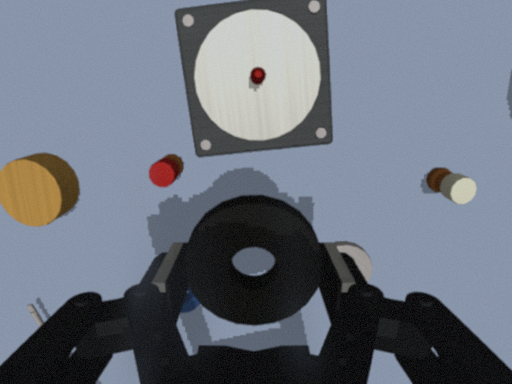

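The ring is held level at (254,260), turntable centre at about (258,74) with the pin at (258,74); the brass weight is at (35,190).

```bash
cat > tt.py <<'E'
from h import *
f=manip.grab_frame("wrist"); i=f["img"].astype(int)
m=((i.min(2)>130)&(i[...,2]>i[...,0])).astype(np.uint8); m[170:]=0
m=cv2.morphologyEx(m,cv2.MORPH_OPEN,np.ones((9,9)))
cs,_=cv2.findContours(m,cv2.RETR_EXTERNAL,cv2.CHAIN_APPROX_NONE); c=cv2.convexHull(max(cs,key=cv2.contourArea))
p=onplane(f,c,.026)[:,:2].astype(np.float32); print("turntable",cv2.minEnclosingCircle(p))
g=cv2.inRange(f["img"],(0,0,0),(45,45,45)); 
h=(f["img"].max(2)[225:300,215:295]>45).astype(np.uint8)
cs,_=cv2.findContours(h,cv2.RETR_EXTERNAL,cv2.CHAIN_APPROX_NONE); c=max(cs,key=cv2.contourArea)+np.array([215,225])
z=manip.state()["position"]; 
for dz in(.001,.008,.015): p=onplane(f,c,z[2]+dz)[:,:2].astype(np.float32); print("hole",dz,cv2.minEnclosingCircle(p))
print(z)
E
python3 tt.py
```

```text
turntable ((0.6176747679710388, 0.15976087749004364), 0.045272331684827805)
hole 0.001 ((0.523255467414856, 0.16081862151622772), 0.011458450928330421)
hole 0.008 ((0.5272386074066162, 0.16082462668418884), 0.010904672555625439)
hole 0.015 ((0.5312217473983765, 0.16083061695098877), 0.010350900702178478)
[0.52755126 0.16054973 0.11711575]
```

>>> drive_effector:
  rows: {"jaw": [0, 0, 0, 0, 0, 0, 0, 0, 0, 0], "x": [0.1, 0.1, 0.1, 0, 0, 0, 0, 0, 0, 0], "y": [0, 0, 0.002, 0, 0, 0, 0, 0, 0, 0], "z": [0, 0, 0, 0, 0.0667, 0.1, 0.0833, 0.04, 0, 0], "wx": [0, 0, 0, 0, 0, 0, 0, 0, 0, 0], "wy": [0, 0, 0, 0, 0, 0, 0, 0, 0, 0], "wz": [0, 0, 0, 0, 0, 0, 0, 0, 0, 0]}

```text
t: 5.15
position: [0.6181, 0.1596, 0.0303]
orientation: [1.0, -0.001, -0.0, 0.0]
force: [0.4, 0.0, -0.2]
width: 0.728
gripper_force: 66.3
```

Converted, 0.003 m is 0.01, 0.0015 m is 0.005.

>>> drive_effector:
  rows: {"jaw": [0, 0, 0], "x": [0, 0, 0], "y": [0, 0, 0], "z": [0.01, 0.005, 0], "wx": [0, 0, 0], "wy": [0, 0, 0], "wz": [0, 0, 0]}

```text
t: 5.4
position: [0.6188, 0.1605, 0.0266]
orientation: [1.0, -0.0, 0.001, -0.0]
force: [0.2, 0.7, -0.3]
width: 0.732
gripper_force: 66.3
```

>>> drive_effector:
  rows: {"jaw": [0, 0, 0], "x": [0, 0, 0], "y": [0, 0, 0], "z": [0.0017, 0, 0], "wx": [0, 0, 0], "wy": [0, 0, 0], "wz": [0, 0, 0]}

```text
t: 5.65
position: [0.6184, 0.1606, 0.0253]
orientation: [1.0, -0.0, 0.0, -0.0]
force: [-0.6, -0.7, -0.8]
width: 0.731
gripper_force: 66.3
```

Converted, 0.0008 m is 0.0027.

>>> drive_effector:
  rows: {"jaw": [0, 0, 0], "x": [0, 0, 0], "y": [0, 0, 0], "z": [0.0027, 0, 0], "wx": [0, 0, 0], "wy": [0, 0, 0], "wz": [0, 0, 0]}

```text
t: 5.9
position: [0.6184, 0.1606, 0.025]
orientation: [1.0, -0.0, 0.0, -0.0]
force: [-2.5, -0.6, 5.4]
width: 0.733
gripper_force: 67.0
```

>>> drive_effector:
  rows: {"jaw": [0, 0, 0], "x": [0, 0, 0], "y": [0, 0, 0], "z": [0.002, 0, 0], "wx": [0, 0, 0], "wy": [0, 0, 0], "wz": [0, 0, 0]}

```text
t: 6.15
position: [0.6184, 0.1606, 0.025]
orientation: [1.0, -0.0, 0.0, -0.0]
force: [-2.1, -1.2, 8.6]
width: 0.727
gripper_force: 67.4
```

Converted, -0.04 m is -0.1333, -0.034 m is -0.1133.

>>> drive_effector:
  rows: {"jaw": [1, 1, 1, 1, 1, 1, 1, 1, 1, 1, 1, 1], "x": [0, 0, 0, 0, 0, 0, 0, -0.1133, -0.1133, -0.1133, -0.1133, -0.1133], "y": [0, 0, 0, 0, 0, 0, 0, 0.0533, 0.0533, 0.0533, 0.0533, 0.0533], "z": [0, 0, 0, 0, -0.1, -0.1333, -0.1333, 0, 0, 0, 0, 0], "wx": [0, 0, 0, 0, 0, 0, 0, 0, 0, 0, 0, 0], "wy": [0, 0, 0, 0, 0, 0, 0, 0, 0, 0, 0, 0], "wz": [0, 0, 0, 0, 0, 0, 0, 0, 0, 0, 0, 0]}

```text
t: 7.15
position: [0.4464, 0.0799, 0.1333]
orientation: [1.0, 0.0, -0.0, 0.0]
force: [-0.2, -0.5, -0.3]
width: 1.002
gripper_force: 0.0
```

>>> drive_effector:
  rows: {"jaw": [1, 1], "x": [0, 0], "y": [0, 0], "z": [0, 0], "wx": [0, 0], "wy": [0, 0], "wz": [0, 0]}

```text
t: 7.32
position: [0.4465, 0.0798, 0.1336]
orientation: [1.0, -0.001, -0.0, 0.0]
force: [0.6, -0.1, 1.1]
width: 0.993
gripper_force: 0.0
```

```bash
python3 - <<'E'
from h import *
f=manip.grab_frame("wrist");g=manip.grab_frame("side")
cv2.imwrite("pics/w3.png",np.hstack([cv2.resize(f["img"],(400,300)),cv2.resize(g["img"][150:300,150:350],(400,300))]));print(manip.state()["position"])
E
```

```text
[0.4494546  0.08073477 0.13402035]
```

View pics/w3.png

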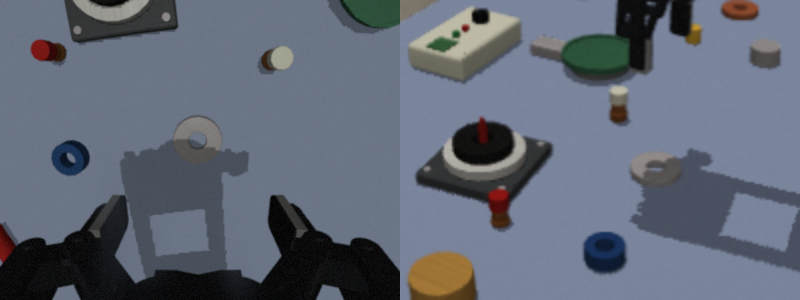

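The seat is flat around the pin. In the wrist image the disc is at about (253,177) and the collar at about (90,202).

```bash
python3 w.py 253,177,.01,45 90,202,.018,35
```

```text
[253.6 182.2] [0.4505 0.0798 0.005 ] sz [0.056 0.055]
[ 91.3 205.1] [0.4297 0.231  0.009 ] sz [0.045 0.048]
[0.4498 0.0809 0.1339]
```

Converted, 0.035 m is 0.1167, 0.03 m is 0.1.

>>> drive_effector:
  rows: {"jaw": [1, 1, 1, 1, 1, 1, 1], "x": [0.0023, 0, 0, 0, 0, 0, 0], "y": [0, 0, 0, 0, 0, 0, 0], "z": [0.1, 0.1167, 0.1167, 0.0733, 0.0333, 0, 0], "wx": [0, 0, 0, 0, 0, 0, 0], "wy": [0, 0, 0, 0, 0, 0, 0], "wz": [0, 0, 0, 0, 0, 0, 0]}

```text
t: 8.05
position: [0.4499, 0.0809, 0.001]
orientation: [1.0, 0.0, -0.0, 0.0]
force: [0.3, 0.3, 0.8]
width: 0.997
gripper_force: 0.0
```

>>> drive_effector:
  rows: {"jaw": [0, 0, 0, 0, 0], "x": [0, 0, 0, 0, 0], "y": [0, 0, 0, 0, 0], "z": [0, 0, 0, 0, 0], "wx": [0, 0, 0, 0, 0], "wy": [0, 0, 0, 0, 0], "wz": [0, 0, 0, 0, 0]}

```text
t: 8.47
position: [0.4501, 0.0806, 0.0037]
orientation: [1.0, 0.0, 0.002, -0.0]
force: [-2.3, -0.5, 12.1]
width: 0.606
gripper_force: 60.2
```

Converted, -0.04 m is -0.1333, -0.027 m is -0.09.

>>> drive_effector:
  rows: {"jaw": [0, 0, 0, 0, 0, 0, 0, 0, 0], "x": [0, 0, 0, 0.09, 0.09, 0.09, 0, 0, 0], "y": [0, 0, 0, -0.09, -0.09, -0.0867, 0, 0, 0], "z": [-0.0667, -0.1333, -0.1333, -0.0667, 0, 0, 0, 0, 0], "wx": [0, 0, 0, 0, 0, 0, 0, 0, 0], "wy": [0, 0, 0, 0, 0, 0, 0, 0, 0], "wz": [0, 0, 0, 0, 0, 0, 0, 0, 0]}

```text
t: 9.22
position: [0.528, 0.1593, 0.1207]
orientation: [1.0, 0.0, -0.001, 0.0]
force: [-0.1, 0.3, -2.4]
width: 0.6
gripper_force: 63.1
```

```bash
python3 - <<'E'
from h import *
f=manip.grab_frame("wrist");g=manip.grab_frame("side")
cv2.imwrite("pics/w4.png",np.hstack([cv2.resize(f["img"],(400,300)),cv2.resize(g["img"][100:250,150:350],(400,300))]));print(manip.state()["position"])
E
```

```text
[0.52777658 0.15873792 0.12078224]
```

View pics/w4.png

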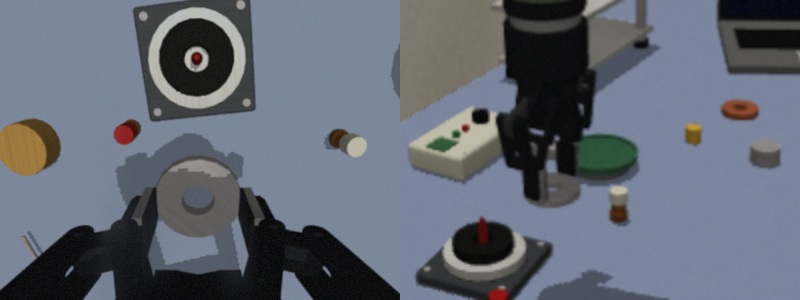

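Disc is held level with its hole at about (254,255). The seat is concentric with the pin at about (252,75).

```bash
python3 - <<'E'
from h import *
f=manip.grab_frame("wrist"); z=manip.state()["position"]
i=cv2.GaussianBlur(f["img"],(3,3),0).astype(int)
def hull(m,s):
    m=cv2.morphologyEx(m.astype(np.uint8),cv2.MORPH_OPEN,np.ones((3,3)))
    cs,_=cv2.findContours(m,cv2.RETR_EXTERNAL,cv2.CHAIN_APPROX_NONE); return cv2.convexHull(min((c for c in cs if cv2.contourArea(c)>60),key=lambda c:-cv2.pointPolygonTest(c,s,True)))
x=np.s_[220:290,215:295]; c=hull((i[...,0]>i[...,2]*1.1)[x],(38.,35.))+np.array([215,220])
for dz in(-.0037,.0013,.0063): print("disc hole",dz,cv2.minEnclosingCircle(onplane(f,c,z[2]+dz)[:,:2].astype(np.float32)))
x=np.s_[20:130,180:320]; c=hull((i.max(2)<60)[x],(50.,55.))+np.array([180,20])
print("seat",cv2.minEnclosingCircle(onplane(f,c,.038)[:,:2].astype(np.float32)),z)
E
```

```text
disc hole -0.0037 ((0.5257174372673035, 0.15823587775230408), 0.01014201994985342)
disc hole 0.0013 ((0.5283995866775513, 0.15823359787464142), 0.009802783839404583)
disc hole 0.0063 ((0.5310816764831543, 0.15823130309581757), 0.009463541209697723)
seat ((0.6181249618530273, 0.1600123792886734), 0.032510992139577866) [0.52793727 0.15870419 0.12084991]
```

Converted, 0.03 m is 0.1, -0.0017 m is -0.0057.

>>> drive_effector:
  rows: {"jaw": [0, 0, 0, 0, 0, 0, 0, 0, 0], "x": [0.1, 0.1, 0.1, 0, 0, 0, 0, 0, 0], "y": [-0.0057, 0, 0, 0, 0, 0, 0, 0, 0], "z": [0, 0, 0, 0, 0.0833, 0.1, 0.0533, 0, 0], "wx": [0, 0, 0, 0, 0, 0, 0, 0, 0], "wy": [0, 0, 0, 0, 0, 0, 0, 0, 0], "wz": [0, 0, 0, 0, 0, 0, 0, 0, 0]}

```text
t: 10.12
position: [0.618, 0.1606, 0.0494]
orientation: [1.0, -0.0, -0.001, 0.0]
force: [0.2, 0.9, -1.1]
width: 0.6
gripper_force: 63.1
```

>>> drive_effector:
  rows: {"jaw": [0, 0, 0, 0], "x": [0, 0, 0, 0], "y": [0, 0, 0, 0], "z": [0.01, 0.005, 0, 0], "wx": [0, 0, 0, 0], "wy": [0, 0, 0, 0], "wz": [0, 0, 0, 0]}

```text
t: 10.45
position: [0.6194, 0.1614, 0.0464]
orientation: [1.0, -0.0, 0.001, -0.0]
force: [0.2, -1.0, -2.2]
width: 0.603
gripper_force: 63.1
```

Converted, 0.0015 m is 0.005.

>>> drive_effector:
  rows: {"jaw": [0, 0, 0], "x": [0, 0, 0], "y": [0, 0, 0], "z": [0.005, 0, 0], "wx": [0, 0, 0], "wy": [0, 0, 0], "wz": [0, 0, 0]}

```text
t: 10.7
position: [0.619, 0.1613, 0.044]
orientation: [1.0, -0.0, 0.0, 0.0]
force: [-0.6, 1.0, -1.6]
width: 0.605
gripper_force: 63.1
```

>>> drive_effector:
  rows: {"jaw": [0, 0, 0], "x": [0, 0, 0], "y": [0, 0, 0], "z": [0.0033, 0, 0], "wx": [0, 0, 0], "wy": [0, 0, 0], "wz": [0, 0, 0]}

```text
t: 10.95
position: [0.6191, 0.1613, 0.0438]
orientation: [1.0, -0.0, 0.0, 0.0]
force: [-2.1, 0.9, 5.7]
width: 0.602
gripper_force: 64.3
```

Converted, -0.04 m is -0.1333, -0.036 m is -0.12.

>>> drive_effector:
  rows: {"jaw": [1, 1, 1, 1, 1, 1, 1, 1, 1, 1, 1, 1], "x": [0, 0, 0, 0, 0, 0, -0.0333, -0.12, -0.12, -0.12, -0.12, -0.12], "y": [0, 0, 0, 0, 0, 0, -0.0167, -0.0433, -0.0433, -0.0433, -0.0433, -0.0433], "z": [0, 0, 0, 0, -0.1, -0.1333, -0.0833, 0, 0, 0, 0, 0], "wx": [0, 0, 0, 0, 0, 0, 0, 0, 0, 0, 0, 0], "wy": [0, 0, 0, 0, 0, 0, 0, 0, 0, 0, 0, 0], "wz": [0, 0, 0, 0, 0, 0, 0, 0, 0, 0, 0, 0]}

```text
t: 11.95
position: [0.4274, 0.2315, 0.1378]
orientation: [1.0, -0.0, 0.0, -0.0]
force: [-0.6, 0.6, 0.0]
width: 1.0
gripper_force: 0.0
```

>>> drive_effector:
  rows: {"jaw": [1, 1, 1], "x": [0, 0, 0], "y": [0, 0, 0], "z": [0, 0, 0], "wx": [0, 0, 0], "wy": [0, 0, 0], "wz": [0, 0, 0]}

```text
t: 12.2
position: [0.4299, 0.2316, 0.1383]
orientation: [1.0, 0.0, 0.001, -0.0]
force: [1.0, -0.2, -0.2]
width: 1.002
gripper_force: 0.0
```

```bash
python3 w.py 253,190,.018,45
python3 - <<'E'
from h import *
f=manip.grab_frame("wrist");g=manip.grab_frame("side")
cv2.imwrite("pics/w5.png",np.hstack([cv2.resize(f["img"],(400,300)),cv2.resize(g["img"][150:300,150:350],(400,300))]))
E
```

```text
[255.4 183.5] [0.4297 0.229  0.009 ] sz [0.043 0.041]
[0.4303 0.2314 0.1381]
```

View pics/w5.png

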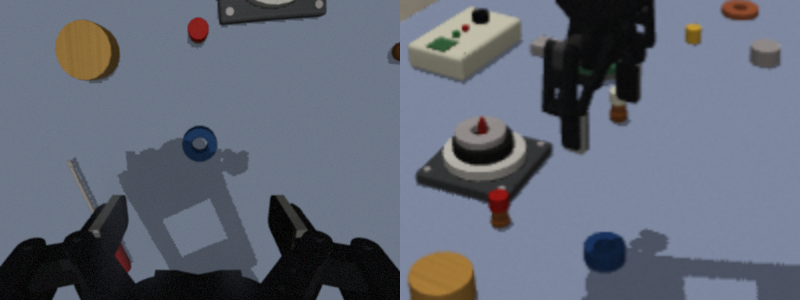

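Collar at (255,184) full scale; the stack has seat and disc flat. A screwdriver lies near the left finger (crop (70..130,160..270)), so I check the clearance.

```bash
python3 - <<'E'
from h import *
f=manip.grab_frame("wrist"); 
print(onplane(f,np.array([[70,160],[95,200],[112,235],[130,262],[122,272]])*1.28,.01).round(3))
E
```

```text
[[0.41  0.385 0.01 ]
 [0.356 0.361 0.01 ]
 [0.304 0.345 0.01 ]
 [0.259 0.325 0.01 ]
 [0.24  0.339 0.01 ]]
```

Converted, 0.035 m is 0.1167, 0.001 m is 0.0033.

>>> drive_effector:
  rows: {"jaw": [1, 1, 1, 1, 1, 1, 1], "x": [0, 0, 0, 0, 0, 0, 0], "y": [0.0033, 0, 0, 0, 0, 0, 0], "z": [0.1, 0.1167, 0.1167, 0.0733, 0.04, 0, 0], "wx": [0, 0, 0, 0, 0, 0, 0], "wy": [0, 0, 0, 0, 0, 0, 0], "wz": [0, 0, 0, 0, 0, 0, 0]}

```text
t: 12.98
position: [0.4295, 0.23, 0.0033]
orientation: [1.0, -0.001, -0.001, 0.0]
force: [-0.2, 0.0, 0.2]
width: 1.001
gripper_force: 0.0
```

>>> drive_effector:
  rows: {"jaw": [0, 0, 0, 0, 0, 0], "x": [0, 0, 0, 0, 0, 0], "y": [0, 0, 0, 0, 0, 0], "z": [0, 0, 0, 0, 0, 0], "wx": [0, 0, 0, 0, 0, 0], "wy": [0, 0, 0, 0, 0, 0], "wz": [0, 0, 0, 0, 0, 0]}

```text
t: 13.48
position: [0.4297, 0.2306, 0.0053]
orientation: [1.0, -0.0, 0.001, -0.0]
force: [-1.2, -1.0, 6.9]
width: 0.435
gripper_force: 59.3
```

Converted, -0.04 m is -0.1333, 0.033 m is 0.11.

>>> drive_effector:
  rows: {"jaw": [0, 0, 0, 0, 0, 0, 0, 0, 0], "x": [0, 0, 0, 0.11, 0.11, 0.11, 0, 0, 0], "y": [0, 0, 0, 0.0783, 0.0783, 0.0783, 0, 0, 0], "z": [-0.0667, -0.1333, -0.1333, -0.0667, 0, 0, 0, 0, 0], "wx": [0, 0, 0, 0, 0, 0, 0, 0, 0], "wy": [0, 0, 0, 0, 0, 0, 0, 0, 0], "wz": [0, 0, 0, 0, 0, 0, 0, 0, 0]}

```text
t: 14.23
position: [0.5247, 0.1614, 0.1221]
orientation: [1.0, -0.0, -0.001, 0.0]
force: [-0.4, 1.2, -0.2]
width: 0.433
gripper_force: 60.6
```

```bash
cat > col.py <<'E'
from h import *
f=manip.grab_frame("wrist");g=manip.grab_frame("side");z=manip.state()["position"]
cv2.imwrite("pics/w6.png",np.hstack([cv2.resize(f["img"],(400,300)),cv2.resize(g["img"][100:250,150:350],(400,300))]))
i=cv2.GaussianBlur(f["img"],(3,3),0).astype(int)
def near(m,s):
    cs,_=cv2.findContours(m.astype(np.uint8),cv2.RETR_EXTERNAL,cv2.CHAIN_APPROX_NONE); return cv2.convexHull(min((c for c in cs if cv2.contourArea(c)>60),key=lambda c:-cv2.pointPolygonTest(c,s,True)))
m=(i[...,0]>i[...,2]*1.7)&(i[...,0]>50)
c=near(m,(254.,255.)); print(cv2.boundingRect(c))
for dz in(.0037,.0127): print("collar",cv2.minEnclosingCircle(onplane(f,c,z[2]+dz)[:,:2].astype(np.float32)))
M=cv2.moments(c); print(onplane(f,[[M["m10"]/M["m00"],M["m01"]/M["m00"]]],z[2]+.0037))
c=near((i[...,2]>i[...,0]*1.6)&(i[...,2]>60)&(np.arange(512)>200)&(np.arange(512)<310)&(np.arange(384)[:,None]<130),(252.,75.)); M=cv2.moments(c)
print("pin",cv2.boundingRect(c),onplane(f,[[M["m10"]/M["m00"],M["m01"]/M["m00"]]],.06),z)
E
python3 col.py
```

```text
(214, 213, 80, 84)
collar ((0.5233681201934814, 0.16040414571762085), 0.02390446327626705)
collar ((0.5283973217010498, 0.16042616963386536), 0.02238195203244686)
[[0.52371053 0.16037241 0.12582173]]
pin (249, 62, 13, 12) [[0.61769926 0.15984784 0.06      ]] [0.52417874 0.16205748 0.12212173]
```

View pics/w6.png

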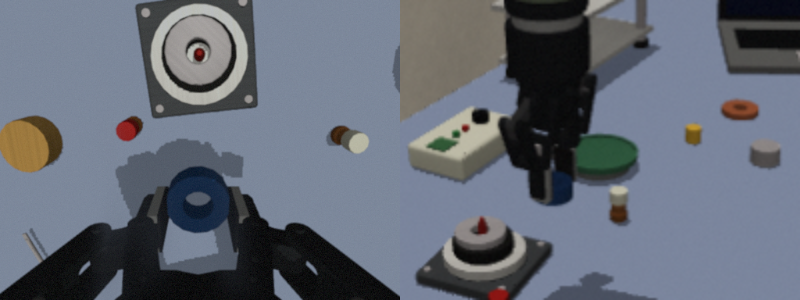

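Collar held level at about (254,255), the disc concentric on the seat with the pin at (255,68).

Converted, 0.032 m is 0.1067, 0.031 m is 0.1033.

>>> drive_effector:
  rows: {"jaw": [0, 0, 0, 0, 0, 0, 0, 0, 0], "x": [0.1033, 0.1033, 0.1067, 0, 0, 0, 0, 0, 0], "y": [0, 0, 0, 0, 0, 0, 0, 0, 0], "z": [0, 0, 0, 0, 0.0667, 0.0833, 0.05, 0, 0], "wx": [0, 0, 0, 0, 0, 0, 0, 0, 0], "wy": [0, 0, 0, 0, 0, 0, 0, 0, 0], "wz": [0, 0, 0, 0, 0, 0, 0, 0, 0]}

```text
t: 15.08
position: [0.6181, 0.1622, 0.0618]
orientation: [1.0, 0.001, -0.001, 0.0]
force: [-0.3, -0.2, -1.1]
width: 0.436
gripper_force: 60.6
```

>>> drive_effector:
  rows: {"jaw": [0, 0, 0, 0], "x": [0, 0, 0, 0], "y": [0, 0, 0, 0], "z": [0.01, 0.0067, 0, 0], "wx": [0, 0, 0, 0], "wy": [0, 0, 0, 0], "wz": [0, 0, 0, 0]}

```text
t: 15.42
position: [0.6197, 0.1618, 0.0582]
orientation: [1.0, -0.0, 0.001, -0.0]
force: [-0.0, -0.5, -0.3]
width: 0.433
gripper_force: 60.6
```

>>> drive_effector:
  rows: {"jaw": [0, 0, 0], "x": [0, 0, 0], "y": [0, 0, 0], "z": [0.005, 0, 0], "wx": [0, 0, 0], "wy": [0, 0, 0], "wz": [0, 0, 0]}

```text
t: 15.67
position: [0.6195, 0.1615, 0.056]
orientation: [1.0, -0.0, 0.0, 0.0]
force: [-0.3, 0.0, -0.6]
width: 0.432
gripper_force: 60.6
```

Converted, 0.001 m is 0.0033.

>>> drive_effector:
  rows: {"jaw": [0, 0, 0], "x": [0, 0, 0], "y": [0, 0, 0], "z": [0.0033, 0, 0], "wx": [0, 0, 0], "wy": [0, 0, 0], "wz": [0, 0, 0]}

```text
t: 15.92
position: [0.6196, 0.1615, 0.0554]
orientation: [1.0, -0.0, 0.0, 0.0]
force: [-1.8, -0.3, 3.3]
width: 0.44
gripper_force: 61.0
```

>>> drive_effector:
  rows: {"jaw": [0, 0, 0], "x": [0, 0, 0], "y": [0, 0, 0], "z": [0.0017, 0, 0], "wx": [0, 0, 0], "wy": [0, 0, 0], "wz": [0, 0, 0]}

```text
t: 16.17
position: [0.6196, 0.1616, 0.0554]
orientation: [1.0, -0.0, 0.0, -0.0]
force: [-2.2, -1.3, 6.2]
width: 0.433
gripper_force: 61.4
```

Converted, -0.04 m is -0.1333, -0.018 m is -0.06.

>>> drive_effector:
  rows: {"jaw": [1, 1, 1, 1, 1, 1, 1, 1, 1, 1, 1, 1], "x": [0, 0, 0, 0, 0, 0, 0, -0.06, -0.06, -0.06, -0.06, -0.06], "y": [0, 0, 0, 0, 0, 0, 0, -0.1233, -0.1233, -0.1233, -0.1233, -0.1233], "z": [0, 0, 0, 0, -0.1, -0.1333, -0.1, 0, 0, 0, 0, 0], "wx": [0, 0, 0, 0, 0, 0, 0, 0, 0, 0, 0, 0], "wy": [0, 0, 0, 0, 0, 0, 0, 0, 0, 0, 0, 0], "wz": [0, 0, 0, 0, 0, 0, 0, 0, 0, 0, 0, 0]}

```text
t: 17.17
position: [0.5285, 0.348, 0.1543]
orientation: [1.0, -0.0, 0.0, 0.0]
force: [0.8, 0.9, 0.5]
width: 0.999
gripper_force: 0.0
```

>>> drive_effector:
  rows: {"jaw": [1, 1, 1], "x": [0, 0, 0], "y": [0, 0, 0], "z": [0, 0, 0], "wx": [0, 0, 0], "wy": [0, 0, 0], "wz": [0, 0, 0]}

```text
t: 17.42
position: [0.5295, 0.3463, 0.154]
orientation: [1.0, 0.0, -0.0, 0.0]
force: [-0.1, -0.5, 0.8]
width: 0.996
gripper_force: 0.0
```

```bash
python3 w.py 253,190,.03,65
python3 - <<'E'
from h import *
f=manip.grab_frame("wrist");g=manip.grab_frame("side")
cv2.imwrite("pics/w7.png",np.hstack([cv2.resize(f["img"],(400,300)),cv2.resize(g["img"][150:300,150:350],(400,300))]))
E
```

```text
[255.  179.8] [0.5298 0.3439 0.015 ] sz [0.066 0.062]
[0.5299 0.3457 0.1541]
```

View pics/w7.png

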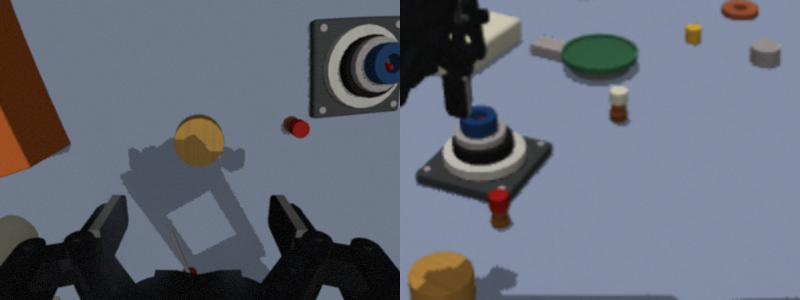

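Stack complete: collar, disc and seat all concentric. Brass is at (255,180), and the surrounding area is clear.

Converted, 0.038 m is 0.1267, 0.035 m is 0.1167.

>>> drive_effector:
  rows: {"jaw": [1, 1, 1, 1, 1, 1, 1], "x": [0, 0, 0, 0, 0, 0, 0], "y": [0.0023, 0, 0, 0, 0, 0, 0], "z": [0.1167, 0.1267, 0.1267, 0.07, 0.0333, 0, 0], "wx": [0, 0, 0, 0, 0, 0, 0], "wy": [0, 0, 0, 0, 0, 0, 0], "wz": [0, 0, 0, 0, 0, 0, 0]}

```text
t: 18.15
position: [0.5306, 0.3456, 0.013]
orientation: [1.0, -0.001, 0.001, -0.0]
force: [0.4, 0.1, 0.4]
width: 0.997
gripper_force: 0.0
```

>>> drive_effector:
  rows: {"jaw": [0, 0, 0, 0, 0], "x": [0, 0, 0, 0, 0], "y": [0, 0, 0, 0, 0], "z": [0, 0, 0, 0, 0], "wx": [0, 0, 0, 0, 0], "wy": [0, 0, 0, 0, 0], "wz": [0, 0, 0, 0, 0]}

```text
t: 18.57
position: [0.5306, 0.3457, 0.0151]
orientation: [1.0, 0.0, 0.002, -0.0]
force: [-1.1, -2.9, 8.7]
width: 0.651
gripper_force: 62.1
```

Careful with the scale: shifts go in shares of 0.3 m and turns go in shares of 2 pi rad. That gives: -0.04 m is -0.1333, 0.035 m is 0.1167.

>>> drive_effector:
  rows: {"jaw": [0, 0, 0, 0, 0, 0, 0, 0, 0, 0, 0, 0], "x": [0, 0, 0, 0, 0, 0, 0, 0, 0, 0, 0, 0], "y": [0, 0, 0, 0, 0.1167, 0.1333, 0.1333, 0.1333, 0.1333, 0.1333, 0.1333, 0.1333], "z": [-0.0667, -0.1333, -0.1333, -0.0667, 0, 0, 0, 0, 0, 0, 0, 0], "wx": [0, 0, 0, 0, 0, 0, 0, 0, 0, 0, 0, 0], "wy": [0, 0, 0, 0, 0, 0, 0, 0, 0, 0, 0, 0], "wz": [0, 0, 0, 0, 0, 0, 0, 0, 0, 0, 0, 0]}

```text
t: 19.57
position: [0.5281, 0.0291, 0.1321]
orientation: [1.0, 0.0, -0.001, 0.0]
force: [1.0, 0.1, -8.3]
width: 0.646
gripper_force: 67.7
```

>>> drive_effector:
  rows: {"jaw": [0, 0, 0, 0, 0, 0, 0], "x": [0, 0, 0, 0, 0, 0, 0], "y": [0.1333, 0.1333, 0.1333, 0.0667, 0.0333, 0, 0], "z": [0, 0, 0, 0, 0, 0, 0], "wx": [0, 0, 0, 0, 0, 0, 0], "wy": [0, 0, 0, 0, 0, 0, 0], "wz": [0, 0, 0, 0, 0, 0, 0]}

```text
t: 20.15
position: [0.5287, -0.1187, 0.132]
orientation: [1.0, -0.001, -0.001, -0.001]
force: [-0.5, 0.4, -7.3]
width: 0.642
gripper_force: 67.8
```

```bash
cat > pan.py <<'E'
from h import *
f=manip.grab_frame("wrist");z=manip.state()["position"]
cv2.imwrite("pics/w8.png",f["img"])
i=cv2.GaussianBlur(f["img"],(3,3),0).astype(int)
def big(m):
    cs,_=cv2.findContours(m.astype(np.uint8),cv2.RETR_EXTERNAL,cv2.CHAIN_APPROX_NONE); return cv2.convexHull(max(cs,key=cv2.contourArea))
c=big((i[...,1]>i[...,2]*1.35)&(i[...,1]>i[...,0]*1.02)); print("pan",cv2.boundingRect(c),cv2.minEnclosingCircle(onplane(f,c,.023)[:,:2].astype(np.float32)))
c=big((i[...,2]>i[...,0]*1.35)&(np.arange(384)[:,None]>150)&(abs(np.arange(512)-256)<100)); M=cv2.moments(c)
b=z[2]-.0151
print("brass",cv2.boundingRect(c),onplane(f,[[M["m10"]/M["m00"],M["m01"]/M["m00"]]],b+.015),np.ptp(onplane(f,c,b+.03),axis=0),z)
E
python3 pan.py
```

```text
pan (166, 0, 132, 137) ((0.6231040954589844, -0.10292668640613556), 0.050992172211408615)
brass (192, 190, 124, 126) [[ 0.5270512  -0.11937893  0.13195786]] [0.06533028 0.05799418 0.        ] [ 0.52882143 -0.11800396  0.13205786]
```

View pics/w8.png

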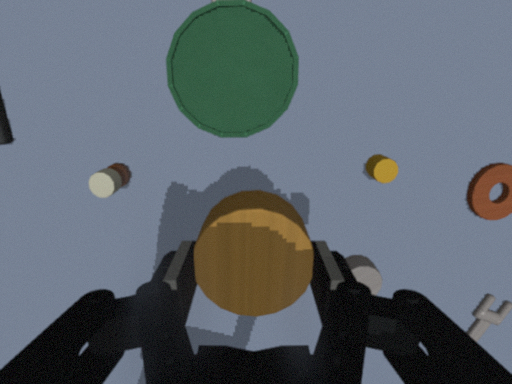

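The brass is held level at (253,253); the pan is at (233,68) with its floor empty.

Converted, 0.035 m is 0.1167, 0.032 m is 0.1067.

>>> drive_effector:
  rows: {"jaw": [0, 0, 0, 0, 0, 0, 0, 0, 0, 0], "x": [0.1067, 0.1067, 0.1033, 0, 0, 0, 0, 0, 0, 0], "y": [-0.0267, -0.0267, 0, 0, 0, 0, 0, 0, 0, 0], "z": [0, 0, 0, 0, 0.1, 0.1167, 0.0667, 0.0167, 0, 0], "wx": [0, 0, 0, 0, 0, 0, 0, 0, 0, 0], "wy": [0, 0, 0, 0, 0, 0, 0, 0, 0, 0], "wz": [0, 0, 0, 0, 0, 0, 0, 0, 0, 0]}

```text
t: 21.03
position: [0.6254, -0.1023, 0.0433]
orientation: [1.0, 0.0, 0.001, 0.0]
force: [0.6, -0.3, -7.4]
width: 0.642
gripper_force: 67.8
```

>>> drive_effector:
  rows: {"jaw": [0, 0, 0, 0], "x": [0, 0, 0, 0], "y": [0, 0, 0, 0], "z": [0.01, 0.005, 0, 0], "wx": [0, 0, 0, 0], "wy": [0, 0, 0, 0], "wz": [0, 0, 0, 0]}

```text
t: 21.37
position: [0.6247, -0.1032, 0.0387]
orientation: [1.0, -0.0, 0.001, 0.0]
force: [-0.2, -0.5, -7.3]
width: 0.644
gripper_force: 67.7
```

Converted, 0.0015 m is 0.005, -0.001 m is -0.0033.

>>> drive_effector:
  rows: {"jaw": [0, 0, 0, 0], "x": [-0.0033, 0, 0, 0], "y": [0, 0, 0, 0], "z": [0.005, 0.0033, 0, 0], "wx": [0, 0, 0, 0], "wy": [0, 0, 0, 0], "wz": [0, 0, 0, 0]}

```text
t: 21.7
position: [0.6233, -0.1032, 0.0354]
orientation: [1.0, -0.0, -0.0, 0.0]
force: [0.2, 0.0, -7.1]
width: 0.642
gripper_force: 67.8
```

>>> drive_effector:
  rows: {"jaw": [0, 0, 0], "x": [0, 0, 0], "y": [0, 0, 0], "z": [0.0027, 0, 0], "wx": [0, 0, 0], "wy": [0, 0, 0], "wz": [0, 0, 0]}

```text
t: 21.95
position: [0.6233, -0.1032, 0.0353]
orientation: [1.0, -0.0, 0.0, 0.0]
force: [-3.4, -0.5, 0.1]
width: 0.642
gripper_force: 68.5
```

Converted, -0.04 m is -0.1333, -0.0315 m is -0.105.

>>> drive_effector:
  rows: {"jaw": [0, 0, 1, 1, 1, 1, 1, 1, 1, 1, 1, 1], "x": [0, 0, 0, 0, 0, 0, 0, 0, 0, -0.105, -0.105, -0.105], "y": [0, 0, 0, 0, 0, 0, 0, 0, 0, 0.065, 0.065, 0.065], "z": [0.0013, 0, 0, 0, 0, 0, -0.0667, -0.1333, -0.1333, 0, 0, 0], "wx": [0, 0, 0, 0, 0, 0, 0, 0, 0, 0, 0, 0], "wy": [0, 0, 0, 0, 0, 0, 0, 0, 0, 0, 0, 0], "wz": [0, 0, 0, 0, 0, 0, 0, 0, 0, 0, 0, 0]}

```text
t: 22.95
position: [0.5287, -0.1621, 0.1351]
orientation: [1.0, 0.001, 0.001, 0.001]
force: [-0.4, -0.8, -0.3]
width: 1.001
gripper_force: 0.0
```

>>> drive_effector:
  rows: {"jaw": [1, 1, 1, 1, 1, 1], "x": [-0.105, -0.105, -0.105, 0, 0, 0], "y": [0.065, 0.065, 0.065, 0, 0, 0], "z": [0, 0, 0, 0, 0, 0], "wx": [0, 0, 0, 0, 0, 0], "wy": [0, 0, 0, 0, 0, 0], "wz": [0, 0, 0, 0, 0, 0]}

```text
t: 23.45
position: [0.4352, -0.2204, 0.1346]
orientation: [1.0, -0.0, 0.001, 0.0]
force: [-0.1, -0.0, 0.6]
width: 1.001
gripper_force: 0.0
```

```bash
python3 w.py 253,190,.024,50
python3 - <<'E'
from h import *
f=manip.grab_frame("wrist");g=manip.grab_frame("side")
cv2.imwrite("pics/w9.png",np.hstack([cv2.resize(f["img"],(400,300)),cv2.resize(g["img"][130:280,150:350],(400,300))]))
E
```

```text
[252.9 185.7] [ 0.4349 -0.2208  0.012 ] sz [0.045 0.041]
[ 0.4356 -0.2201  0.1345]
```

View pics/w9.png

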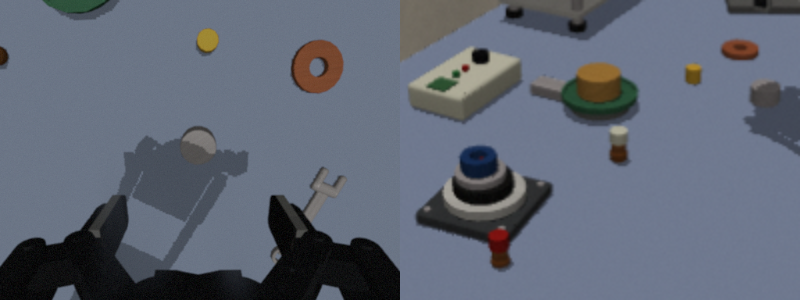

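Brass sits flat and central in the pan. The small weight is at (253,186); copper is untouched at (407,84), and the wrench is clear of the fingers.

Converted, 0.038 m is 0.1267, 0.035 m is 0.1167.

>>> drive_effector:
  rows: {"jaw": [1, 1, 1, 1, 1, 1, 1], "x": [0, 0, 0, 0, 0, 0, 0], "y": [0.0017, 0, 0, 0, 0, 0, 0], "z": [0.1, 0.1267, 0.1167, 0.0533, 0.025, 0, 0], "wx": [0, 0, 0, 0, 0, 0, 0], "wy": [0, 0, 0, 0, 0, 0, 0], "wz": [0, 0, 0, 0, 0, 0, 0]}

```text
t: 24.18
position: [0.4355, -0.2206, 0.008]
orientation: [1.0, 0.0, 0.0, 0.0]
force: [0.6, -0.3, 0.5]
width: 0.998
gripper_force: 0.0
```

>>> drive_effector:
  rows: {"jaw": [0, 0, 0, 0, 0, 0], "x": [0, 0, 0, 0, 0, 0], "y": [0, 0, 0, 0, 0, 0], "z": [0, 0, 0, 0, 0, 0], "wx": [0, 0, 0, 0, 0, 0], "wy": [0, 0, 0, 0, 0, 0], "wz": [0, 0, 0, 0, 0, 0]}

```text
t: 24.68
position: [0.4349, -0.2209, 0.009]
orientation: [1.0, -0.0, 0.001, 0.0]
force: [-0.8, 1.4, 6.7]
width: 0.442
gripper_force: 59.9
```

Converted, -0.04 m is -0.1333, -0.0295 m is -0.0983.

>>> drive_effector:
  rows: {"jaw": [0, 0, 0, 0, 0, 0, 0, 0, 0, 0, 0], "x": [0, 0, 0, 0, 0.079, 0.079, 0.079, 0.079, 0, 0, 0], "y": [0, 0, 0, 0, -0.0983, -0.0983, -0.0983, -0.0983, 0, 0, 0], "z": [-0.0667, -0.1333, -0.1333, -0.1333, 0, 0, 0, 0, 0, 0, 0], "wx": [0, 0, 0, 0, 0, 0, 0, 0, 0, 0, 0], "wy": [0, 0, 0, 0, 0, 0, 0, 0, 0, 0, 0], "wz": [0, 0, 0, 0, 0, 0, 0, 0, 0, 0, 0]}

```text
t: 25.6
position: [0.5284, -0.1025, 0.1473]
orientation: [1.0, 0.0, -0.001, 0.0]
force: [-0.0, 0.1, -1.9]
width: 0.439
gripper_force: 61.4
```

```bash
cat > sm.py <<'E'
from h import *
f=manip.grab_frame("wrist");z=manip.state()["position"]
i=cv2.GaussianBlur(f["img"],(3,3),0).astype(int); o=f["img"].copy()
def pick(m):
    m=cv2.morphologyEx(m.astype(np.uint8),cv2.MORPH_OPEN,np.ones((3,3)))
    cs,_=cv2.findContours(m,cv2.RETR_EXTERNAL,cv2.CHAIN_APPROX_NONE); c=cv2.convexHull(max(cs,key=cv2.contourArea)); cv2.drawContours(o,[c],-1,(0,0,255),1); M=cv2.moments(c); return c,[[M["m10"]/M["m00"],M["m01"]/M["m00"]]]
Y=np.arange(384)[:,None]; X=np.arange(512)
c,p=pick((i[...,1]>i[...,2]*1.35)&(i[...,1]>i[...,0]*1.02)); print("pan",cv2.boundingRect(c),cv2.minEnclosingCircle(onplane(f,c,.023)[:,:2].astype(np.float32)))
c,p=pick((i[...,2]>i[...,0]*1.35)&(Y<150)&(abs(X-256)<100)); print("brass",cv2.boundingRect(c),onplane(f,p,.035),np.ptp(onplane(f,c,.035),axis=0))
c,p=pick((i[...,2]>i[...,0]*.97)&(i.max(2)>50)&(Y>190)&(Y<320)&(abs(X-254)<44)); print("small",cv2.boundingRect(c),onplane(f,p,z[2]+.003),np.ptp(onplane(f,c,z[2]+.003),axis=0),z)
cv2.imwrite("pics/w10.png",o)
E
python3 sm.py
```

```text
pan (192, 6, 124, 128) ((0.6228273510932922, -0.1033044382929802), 0.051026854664087296)
brass (214, 25, 81, 84) [[ 0.62630476 -0.10375453  0.035     ]] [0.0611148  0.06156044 0.        ]
small (212, 211, 83, 89) [[ 0.52769245 -0.10313298  0.15043956]] [0.05029538 0.04182105 0.        ] [ 0.52822883 -0.10304881  0.14743956]
```

View pics/w10.png

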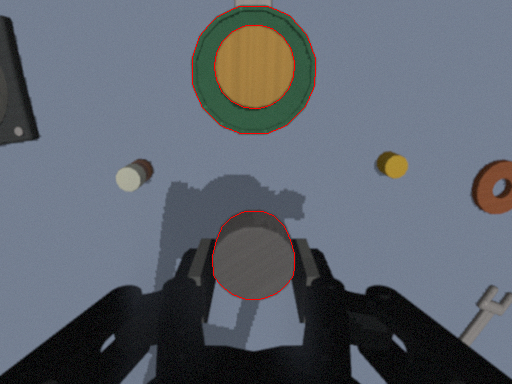

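```bash
python3 - <<'E'
from h import *
S=manip.grab_frame("scene");D=manip.grab_frame("side");W=manip.grab_frame("wrist")
o=[]
for f,s in((S,(236,228)),(D,(250,170)),(W,(255,67))):
    i=cv2.GaussianBlur(f["img"],(3,3),0).astype(int)
    m=(i[...,2]>i[...,0]*1.35).astype(np.uint8); cs,_=cv2.findContours(m,cv2.RETR_EXTERNAL,cv2.CHAIN_APPROX_NONE)
    c=cv2.convexHull(min((c for c in cs if cv2.contourArea(c)>60),key=lambda c:np.linalg.norm(c.mean((0,1))-s))); M=cv2.moments(c); p=[M["m10"]/M["m00"],M["m01"]/M["m00"]]; o.append(p)
    print(cv2.boundingRect(c),onplane(f,p,.035)[0].round(4),onplane(f,p,.05)[0].round(4))
print(tri(S,o[0],D,o[1]).round(4))
cv2.imwrite("pics/s11.png",cv2.resize(S["img"][190:280,180:300],(800,600),interpolation=cv2.INTER_CUBIC))
E
```

```text
(222, 218, 27, 28) [ 0.6214 -0.1016  0.035 ] [ 0.6287 -0.1046  0.05  ]
(238, 161, 23, 21) [ 0.6219 -0.0976  0.035 ] [ 0.6072 -0.0718  0.05  ]
(213, 25, 80, 84) [ 0.6264 -0.1037  0.035 ] [ 0.6251 -0.1037  0.05  ]
[ 0.6222 -0.1007  0.034 ]
```

View pics/s11.png

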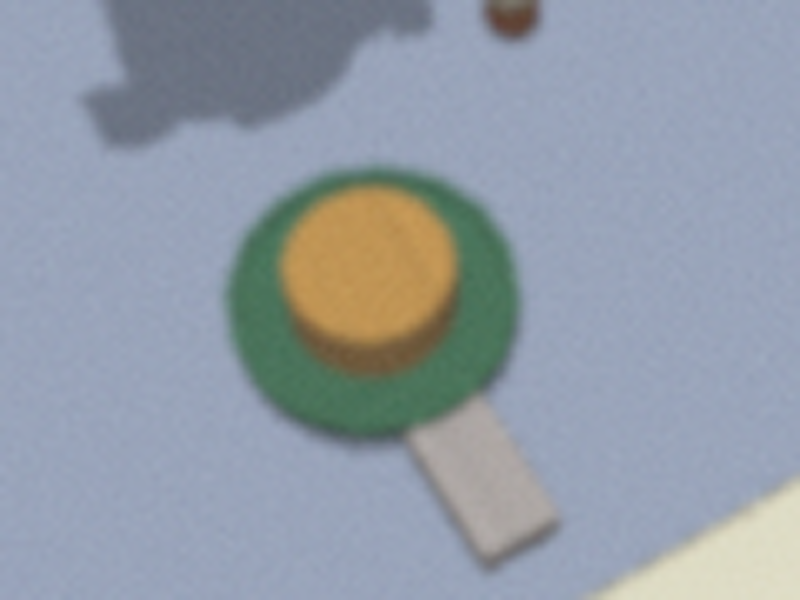

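The brass sits concentric in the pan: top (370,265), base visible to (375,375), pan rim centred at (372,300).

Converted, 0.033 m is 0.11, 0.032 m is 0.1067.

>>> drive_effector:
  rows: {"jaw": [0, 0, 0, 0, 0, 0, 0, 0, 0], "x": [0.1067, 0.1067, 0.1067, 0, 0, 0, 0, 0, 0], "y": [0, 0, 0, 0, 0, 0, 0, 0, 0], "z": [0, 0, 0, 0, 0.1, 0.11, 0.0617, 0, 0], "wx": [0, 0, 0, 0, 0, 0, 0, 0, 0], "wy": [0, 0, 0, 0, 0, 0, 0, 0, 0], "wz": [0, 0, 0, 0, 0, 0, 0, 0, 0]}

```text
t: 26.55
position: [0.6242, -0.1032, 0.0655]
orientation: [1.0, -0.001, -0.001, -0.0]
force: [-0.3, 0.4, -2.1]
width: 0.437
gripper_force: 61.4
```

>>> drive_effector:
  rows: {"jaw": [0, 0, 0, 0], "x": [0, 0, 0, 0], "y": [0, 0, 0, 0], "z": [0.01, 0.0067, 0, 0], "wx": [0, 0, 0, 0], "wy": [0, 0, 0, 0], "wz": [0, 0, 0, 0]}

```text
t: 26.88
position: [0.6257, -0.1028, 0.0623]
orientation: [1.0, -0.0, 0.001, 0.0]
force: [-0.1, 0.2, -1.1]
width: 0.435
gripper_force: 61.4
```

Converted, 0.0015 m is 0.005, -0.0012 m is -0.004.

>>> drive_effector:
  rows: {"jaw": [0, 0, 0], "x": [-0.004, 0, 0], "y": [0, 0, 0], "z": [0.005, 0, 0], "wx": [0, 0, 0], "wy": [0, 0, 0], "wz": [0, 0, 0]}

```text
t: 27.13
position: [0.6239, -0.1026, 0.0598]
orientation: [1.0, -0.0, 0.0, 0.0]
force: [0.3, -0.1, -1.4]
width: 0.437
gripper_force: 61.4
```

>>> drive_effector:
  rows: {"jaw": [0, 0, 0], "x": [0, 0, 0], "y": [0, 0, 0], "z": [0.0033, 0, 0], "wx": [0, 0, 0], "wy": [0, 0, 0], "wz": [0, 0, 0]}

```text
t: 27.38
position: [0.6242, -0.1026, 0.059]
orientation: [1.0, -0.0, 0.0, 0.0]
force: [-0.5, 0.1, 1.0]
width: 0.441
gripper_force: 61.7
```

>>> drive_effector:
  rows: {"jaw": [0, 0, 0], "x": [0, 0, 0], "y": [0, 0, 0], "z": [0.002, 0, 0], "wx": [0, 0, 0], "wy": [0, 0, 0], "wz": [0, 0, 0]}

```text
t: 27.63
position: [0.6242, -0.1026, 0.059]
orientation: [1.0, -0.0, 0.0, 0.0]
force: [-1.5, 0.4, 4.2]
width: 0.439
gripper_force: 62.1
```

Contact at the expected height. Release, rise and back off to look.

Converted, -0.04 m is -0.1333, -0.035 m is -0.1167.

>>> drive_effector:
  rows: {"jaw": [1, 1, 1, 1, 1, 1, 1, 1, 1, 1, 1, 1], "x": [0, 0, 0, 0, 0, 0, 0, -0.1167, -0.1167, -0.0833, 0, 0], "y": [0, 0, 0, 0, 0, 0, 0, 0, 0, 0, 0, 0], "z": [0, 0, 0, 0, -0.1, -0.1333, -0.1, -0.0333, 0, 0, 0, 0], "wx": [0, 0, 0, 0, 0, 0, 0, 0, 0, 0, 0, 0], "wy": [0, 0, 0, 0, 0, 0, 0, 0, 0, 0, 0, 0], "wz": [0, 0, 0, 0, 0, 0, 0, 0, 0, 0, 0, 0]}

```text
t: 28.63
position: [0.5282, -0.1026, 0.1685]
orientation: [1.0, -0.0, 0.0, 0.0]
force: [0.9, 0.2, -0.7]
width: 1.0
gripper_force: 0.0
```

```bash
python3 - <<'E'
from h import *
f=manip.grab_frame("wrist");g=manip.grab_frame("side")
cv2.imwrite("pics/w12.png",np.hstack([cv2.resize(f["img"][0:180,130:370],(400,300)),cv2.resize(g["img"][130:280,150:350],(400,300))]))
i=cv2.GaussianBlur(f["img"],(3,3),0).astype(int)
c,_=ray(f,[[0,0]]); print(c)
m=(i[...,2]>i[...,0]*1.35).astype(np.uint8); m[:, :150]=0; m[:,350:]=0; m[190:]=0
cs,_=cv2.findContours(m,cv2.RETR_EXTERNAL,cv2.CHAIN_APPROX_NONE); b=cv2.convexHull(max(cs,key=cv2.contourArea)); x,y,w,h=cv2.boundingRect(b)
s=np.zeros_like(m); cv2.fillConvexPoly(s,b,1); s=cv2.morphologyEx(s&(1-m),cv2.MORPH_OPEN,np.ones((3,3))); cs,_=cv2.findContours(s,cv2.RETR_EXTERNAL,cv2.CHAIN_APPROX_NONE); k=cv2.convexHull(max(cs,key=cv2.contourArea))
print("brass",cv2.minEnclosingCircle(onplane(f,b,.05)[:,:2].astype(np.float32)),"small",cv2.minEnclosingCircle(onplane(f,k,.074)[:,:2].astype(np.float32)),cv2.boundingRect(b),cv2.boundingRect(k))
E
```

```text
[ 0.60524712 -0.10327146  0.31308938]
brass ((0.6244596242904663, -0.10356830060482025), 0.029320478439331055) small ((0.6256139874458313, -0.1031794473528862), 0.019730132073163986) (217, 31, 74, 77) (227, 37, 53, 57)
```

View pics/w12.png

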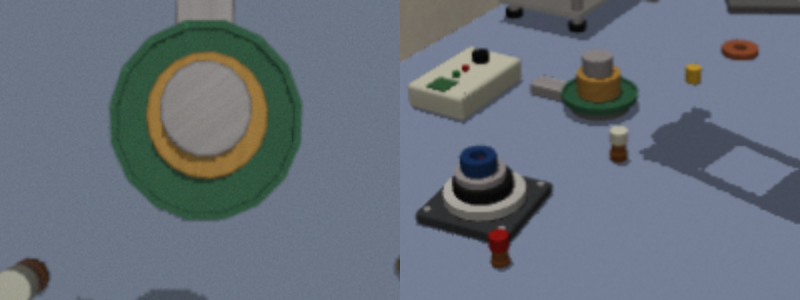

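Both stacks stand flat. The small weight (crop (207,108)) is within about 1 mm of the brass (207,115), and the brass is within about 2 mm of the pan centre. The ring stack is intact, the copper disc untouched and the gripper clear.

```bash
python3 -c "
from plant import manip
print(manip.finish_job())"
```

```text
the job is handed in; nothing more can be done
None
```

The job is handed in at about 29 s of the 131 s allowed: seat, disc and collar are stacked over the pin, the small weight stands on the brass in the middle of the pan (both within about 2 mm by camera), and the copper disc was not touched; no verdict was returned.

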